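# Set the amber filter on the blue lamp box

## Task

The conservator wants to check her glass paint against amber light. On the blue lamp box, slide the shutter from shut to its next click stop, so that the amber window stands over the lit port and not on to fully open, and let go of it. Leave the shutter of the green lamp box as it is.

Things in the scene. Friction and masses are not known exactly. Their poses are not given: they have to be found in the camera images.
- blue_box: Blue lamp box fixed to the bench, 210 x 110 x 55 mm (a green twin stands by). Origin: centre of its underside; x along its length, away from the robot within 0.6 rad, the way the shutter opens; z up. Lit port, 30 x 42 mm, in its top at box x = -40 mm. On top a steel shutter plate (80 x 60 mm, upper face 61 mm above the bench) runs between two rails 9 mm high at box y = +-36 mm.
- blue_knob (a point): Grip point on the axis of the round upright black knob (blue dot on top) on the blue box's shutter: 22 mm diameter, 38 mm tall; knob's top 14 mm above this point, plate 24 mm below. It stands in the blank half of the plate, over the port when shut; the amber window is the half nearer the robot. Nothing stands near it: pinch it from above in any direction.
- blue_shutter (a joint): Travel of the blue box's shutter along box x, in m: 0 shut (blank steel over the port), 0.040 next stop (amber window over the port), 0.080 fully open (end of travel). Sprung click stops at these three; starts within 4 mm of shut. About 7 N pushes it out of a stop; let go within 12 mm of a stop, it pulls itself in. Black marks on the rails show the stops.
- green_knob (a point): The same point on the same knob (green dot on top) of the green lamp box, whose shutter is also shut and is to be left alone.

How it is judged (in metres and radians):
At the end, for the whole second after the job is handed in: The blue box's shutter rests at its amber stop, 40 mm from shut to within 10 mm, and the green box's shutter is within 12 mm of where it was (value of joint blue_shutter between 0.03 and 0.05 m and velocity of joint blue_shutter between -0.01 and 0.01 m/s and distance of green_knob from where it was at the start of the episode below 0.012 m); the robot touches nothing.
It fails at once if the green box's shutter is moved by more than 12 mm (distance of green_knob from where it was at the start of the episode above 0.012 m).
It also fails if it takes over 27 s, if anything falls off the work surface, if the arm or the gripper's body presses on something with over 40 N, if the wrist force passes 120 N, or if a joint passes its speed limit or range.

## Robot

A 6-joint arm with a two-finger parallel gripper is mounted at the origin on the work surface. World frame = base frame: x ahead of the robot, y to its left, z up, the work surface at z = 0. Lengths are in mm, angles in rad, forces in N, time in s.
With the tool pointing down it reaches from about 275 to 975 mm from the base axis. Payload 8.4 kg.
Tool frame: the origin (TCP) lies on the centre line of the jaws, within the pads' length; the fingertips stand 17 mm ahead of it and the grasp point (between the pads) lies 2 mm behind it; z points along the fingers, y is the direction in which the jaws open and shut (so a half turn about z gives the same grasp; the last joint's range is limited). The gripper opens to 92 mm and grips with 3 to 60 N. Pads are 20 mm wide; open, the fingers measure 128 mm over their backs; the gripper's body (75 mm by 189 mm) begins 69 mm behind the grasp point.
Start: joints at [1.11, 0.353, 1.633, -0, 1.155, -0.002], TCP at [276.794, 560.368, 231.583] pointing down, gripper open.
Joint ranges: [-2.63, 2.63], [-0.92, 2.1], [0.06, 2.66], [-1.3, 4.44], [0, 2.69], [-3.02, 3.02]. Speed limits (rad/s): [2.22, 2.22, 2.79, 3.14, 3.14, 3.14].

## Interface

Orientations are given as a unit quaternion [w, x, y, z].
In Python, from workcell import ctrl, imaging, order gives the robot as it stands. The module is installed in compiled form; this text tells all that it offers.
- The arm moves only by the tool arm_command, never from a script. Its argument "increments" is a list of rows, each an object with "linear": the shift along the tool's x, y, z in m, a list of three; "turn": the turn, a rotation vector about the tool's x, y, z in rad, a list of three; "claw": the closure, from 0 (fully open) to 1 (shut). In form: [{"linear": [x, y, z], "turn": [wx, wy, wz], "claw": claw}, ...]. A call has 1 to 12 rows; each row is the pose to reach, as a shift and turn from the pose commanded when the call began, along the tool's axes at that moment; what a row does not reach only later rows make up. A row lasts 1/12 s, in which the tool goes at most 41.7 mm and 7.16 degrees, less where a joint would pass 70% of its speed; a pose out of reach is approached as far as the arm can. A call with a gripper value outside its range is refused whole. The fingers move at their own pace and stop on an object; "force" is the grip in N (left out, the last holds). Time passes only in rows, so rows that repeat a pose let the fingers close. It gives the time, the measured TCP pose, the force and the opening at its end, in the units of the state.
- ctrl.sense(): the state, without advancing time (a new reading comes with each control period).
- imaging.read_camera(name): name is "scene" or "top" or "wrist"; returns a dict with "color" (400x640x3 uint8, red, green, blue), "depth" (400x640 float32, mm along the optical axis (not along the pixel's ray), 0 where there is no reading), "intrinsics" (3x3 intrinsics, pixels), "extrinsics" (4x4, takes a point from camera to world coordinates); the wrist camera has in their place "mount" (4x4, takes a point from camera to tool coordinates, whose origin is the TCP and whose axes are the flange's). Camera axes: x right, y down, z forward; pixel columns grow to the right and rows downward; lengths in mm; the calibration is good to about 2 mm. A picture is of the moment at which its call begins: read the wrist's pose just before it.
- order.job_done(): hands the job in, once; it reports no verdict.
The state is a dict: "time": time; "q": joint angles; "qd": joint speeds; "joint_torque": joint torques, N m; "ee_pos": TCP position; "tool_rot": TCP orientation; "wrist_force": force on the tool from outside, world axes, zero at the start; "wrist_torque": the same for the moment, N m; "width": opening from 0.0 (shut) to 1.0 (fully open).
Only numpy, scipy, OpenCV 4.12 (cv2) and the standard library are available. Lean on these libraries where they do the work, as an engineer would, in place of code of your own. Each camera call takes 0.05 s, during which the arm holds its last target. There are 200 camera calls.

## Working session

There is one attempt and no reset: what is moved stays moved. The work goes in short steps, Python scripts to look and compute and a tool call to move; the robot and the scene stay as the last step left them, time stands still between calls to the robot, and variables do not carry over. Pictures are saved under pics/ and viewed, about 8 in all and at most 12, crops included, and the job is handed in when it is done.

Besides the shell and the picture viewer there is one more tool, called after "Call:" as name([rows], argument=value, ...), one row to a line, values as JSON. arm_command: Moves the arm, as the interface text tells. Its arguments: {"type":"object","properties":{"increments":{"type":"array","items":{"type":"object","properties":{"linear":{"type":"array","items":{"type":"number"}},"turn":{"type":"array","items":{"type":"number"}},"claw":{"type":"number"}}}},"force":{"type":"number"}},"required":["increments"]}

```bash
mkdir -p pics
cat > h.py <<'E'
import numpy as np,cv2
from workcell import ctrl,imaging,order
def snap(n,f):
    d=imaging.read_camera(n); cv2.imwrite('pics/'+f+'.png',d['color'][:,:,::-1]); np.savez('pics/'+f+'.npz',**d); return d
def pt(d,u,v,E,z=None):
    K=d['intrinsics']; r=np.array([(u-K[0,2])/K[0,0],(v-K[1,2])/K[1,1],1])
    if z is None: s=np.median(d['depth'][v-1:v+2,u-1:u+2])
    else: s=(z-E[2,3])/(E[:3,:3]@r)[2]
    return E[:3,:3]@(r*s)+E[:3,3]
E
python3 - <<'E'
from h import *
s=ctrl.sense();print(s)
d=snap('top','top0');d=snap('scene','scene0')
E
```

```text
{'time': 0.0, 'q': array([ 1.10960831e+00,  3.53669705e-01,  1.63412510e+00, -1.93541667e-05,
        1.15517561e+00, -2.42447938e-03]), 'qd': array([ 0.00248382, -0.00018658,  0.00132776,  0.00119991,  0.00044697,
       -0.00130617]), 'joint_torque': array([-2.32474027e-03, -5.93830669e+01, -3.34209287e+01,  6.94822124e-02,
        2.33403157e-02, -1.41376909e-04]), 'ee_pos': array([276.58782597, 559.95100465, 230.85407147]), 'tool_rot': array([-1.49647074e-04,  2.27371666e-01,  9.73807810e-01, -6.72489801e-04]), 'wrist_force': array([-0.96202756,  0.0971782 , -0.63784502]), 'wrist_torque': array([ 0.05952924, -0.02562277, -0.08210255]), 'width': 0.9977429665479517}
```

View pics/top0.png

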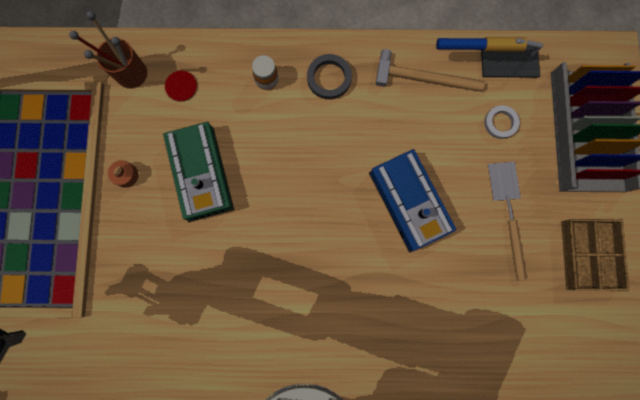

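View pics/scene0.png

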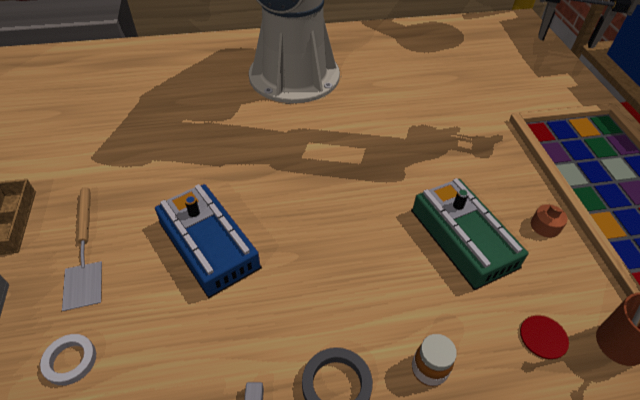

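Top view: the blue box is centred near (413,200), with its knob at about (426,211). The green box is near (198,172), with its knob at (197,183). The scene view agrees. I'll measure in an enlarged crop.

Run:
```python
from h import *
d=np.load('pics/top0.npz');E=d['extrinsics']
c=cv2.resize(d['color'][140:260,360:470,::-1],None,fx=5,fy=5,interpolation=cv2.INTER_CUBIC);cv2.imwrite('pics/crop.png',c)
print(E[:3,3])
for u,v,z in [(371,172,55),(414,150,55),(455,232,55),(412,250,55),(425,210,99),(196,182,99)]: print(u,v,pt(d,u,v,E,z),pt(d,u,v,E))
from scipy.spatial.transform import Rotation as R
print(R.from_quat(ctrl.sense()['tool_rot'],scalar_first=True).as_matrix().round(3))
```

```text
[ 370.65234681  -27.07094699 1091.42507008]
371 172 [ 599.95556559 -146.45045418   55.        ] [ 606.11904206 -149.65927431   27.14177119]
414 150 [ 652.52505782 -245.51229389   55.        ] [ 653.17556174 -246.01641134   52.6081453 ]
455 232 [ 464.90394842 -332.73244461   55.        ] [ 4.69875932e+02 -3.48856776e+02  3.26245796e-01]
412 250 [ 423.92317671 -235.97722548   55.        ] [ 424.69627373 -239.00899394   39.95880136]
425 210 [ 507.71117691 -256.93588806   99.        ] [ 507.8796519  -257.21844186   97.78009464]
196 182 [564.27970985 239.64171178  99.        ] [564.53863083 239.99836335  97.67291653]
[[-0.897  0.443 -0.001]
 [ 0.443  0.897 -0.001]
 [-0.    -0.001 -1.   ]]
```

View pics/crop.png

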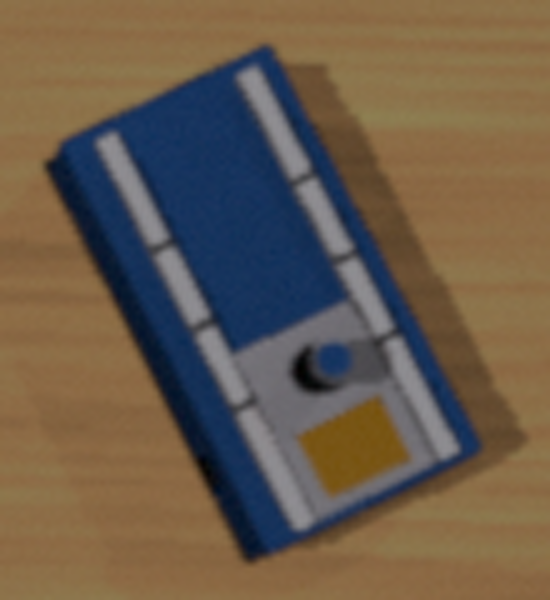

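Knob top is at crop (333,360), which puts it at about (504,-260) in world. Box x is at about 0.487 rad, from the rails and marks. I'll pinch with the jaws along box x so a finger pushes directly.

Call:
arm_command([
  {"linear": [-0.035,-0.04,0.0],"turn": [0,0,0.05],"claw": 0},
  {"linear": [-0.06,-0.067,0.0],"turn": [0,0,0.1],"claw": 0},
  {"linear": [-0.085,-0.095,0.0],"turn": [0,0,0.15],"claw": 0},
  {"linear": [-0.11,-0.123,0.0],"turn": [0,0,0.2],"claw": 0},
  {"linear": [-0.135,-0.151,0.0],"turn": [0,0,0.25],"claw": 0},
  {"linear": [-0.16,-0.179,0.0],"turn": [0,0,0.3],"claw": 0},
  {"linear": [-0.185,-0.207,0.0],"turn": [0,0,0.35],"claw": 0},
  {"linear": [-0.21,-0.235,0.0],"turn": [0,0,0.4],"claw": 0},
  {"linear": [-0.235,-0.263,0.0],"turn": [0,0,0.45],"claw": 0},
  {"linear": [-0.26,-0.291,0.0],"turn": [0,0,0.5],"claw": 0},
  {"linear": [-0.285,-0.319,0.0],"turn": [0,0,0.55],"claw": 0},
  {"linear": [-0.31,-0.347,0.0],"turn": [0,0,0.625],"claw": 0},
])

```text
time: 1.1
ee_pos: [400.9, 110.2, 231.6]
tool_rot: [0.0, 0.517, 0.856, 0.0]
wrist_force: [0.4, -0.3, 1.2]
width: 1.001
```

Call:
arm_command([
  {"linear": [-0.034,-0.0075,0.0],"claw": 0},
  {"linear": [-0.068,-0.015,0.0],"claw": 0},
  {"linear": [-0.102,-0.0225,0.0],"claw": 0},
  {"linear": [-0.136,-0.03,0.005],"claw": 0},
  {"linear": [-0.17,-0.037,0.01],"claw": 0},
  {"linear": [-0.204,-0.045,0.015],"claw": 0},
  {"linear": [-0.238,-0.052,0.02],"claw": 0},
  {"linear": [-0.272,-0.06,0.03],"claw": 0},
  {"linear": [-0.306,-0.067,0.04],"claw": 0},
  {"linear": [-0.34,-0.075,0.045],"claw": 0},
  {"linear": [-0.376,-0.082,0.05],"claw": 0},
  {"linear": [-0.376,-0.082,0.05],"claw": 0},
])

```text
$.increments[0]: bad value
```

Run:
```python
from h import *
s=ctrl.sense();print(s['ee_pos'],s['q'],s['tool_rot'])
d=snap('wrist','w0');print(d['mount'].round(2))
np.savez('pics/s0.npz',p=s['ee_pos'],r=s['tool_rot'])
```

```text
[400.93216083 110.1895669  231.59148537] [ 2.64583179e-01  1.72775364e-02  2.05279709e+00  2.85716634e-05
  1.07142988e+00 -2.20543066e-01] [2.14067328e-05 5.16571418e-01 8.56244105e-01 4.05112417e-05]
[[  -0.     -0.96   -0.26   74.85]
 [   1.     -0.     -0.     -0.98]
 [  -0.     -0.26    0.96 -151.92]
 [   0.      0.      0.      1.  ]]
```

View pics/w0.png

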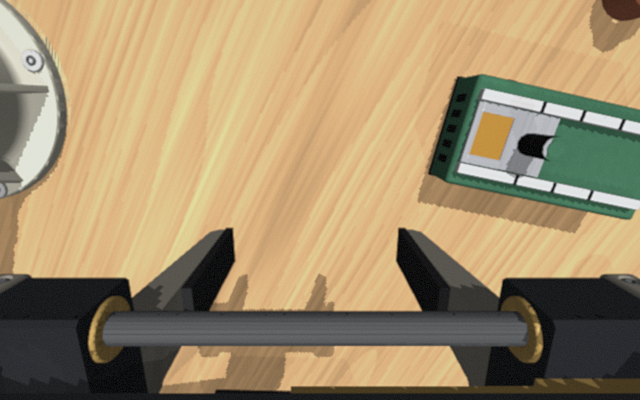

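The move was refused because "turn" was missing, so this picture shows only the green box at the right (knob near (533,147)). I'll send it again with "turn".

Call:
arm_command([
  {"linear": [-0.034,-0.0075,0.0],"turn": [0,0,0],"claw": 0},
  {"linear": [-0.068,-0.015,0.0],"turn": [0,0,0],"claw": 0},
  {"linear": [-0.102,-0.0225,0.0],"turn": [0,0,0],"claw": 0},
  {"linear": [-0.136,-0.03,0.005],"turn": [0,0,0],"claw": 0},
  {"linear": [-0.17,-0.037,0.01],"turn": [0,0,0],"claw": 0},
  {"linear": [-0.204,-0.045,0.015],"turn": [0,0,0],"claw": 0},
  {"linear": [-0.238,-0.052,0.02],"turn": [0,0,0],"claw": 0},
  {"linear": [-0.272,-0.06,0.03],"turn": [0,0,0],"claw": 0},
  {"linear": [-0.306,-0.067,0.04],"turn": [0,0,0],"claw": 0},
  {"linear": [-0.34,-0.075,0.045],"turn": [0,0,0],"claw": 0},
  {"linear": [-0.376,-0.082,0.05],"turn": [0,0,0],"claw": 0},
  {"linear": [-0.376,-0.082,0.05],"turn": [0,0,0],"claw": 0},
])

```text
time: 2.15
ee_pos: [505.8, -263.8, 180.4]
tool_rot: [0.001, 0.517, 0.856, -0.001]
wrist_force: [-0.2, 0.2, -0.1]
width: 0.998
```

Run:
```python
from h import *
s=ctrl.sense();print(s['ee_pos'],s['q'],s['tool_rot'])
d=snap('wrist','w1')
np.savez('pics/s1.npz',p=s['ee_pos'],r=s['tool_rot'])
```

```text
[ 505.8183878  -263.77324655  180.44527764] [-4.82514692e-01  3.23242532e-01  1.80165097e+00 -1.56255228e-03
  1.01538507e+00 -9.66341310e-01] [ 6.96286472e-04  5.16769355e-01  8.56124150e-01 -6.22838935e-04]
```

View pics/w1.png

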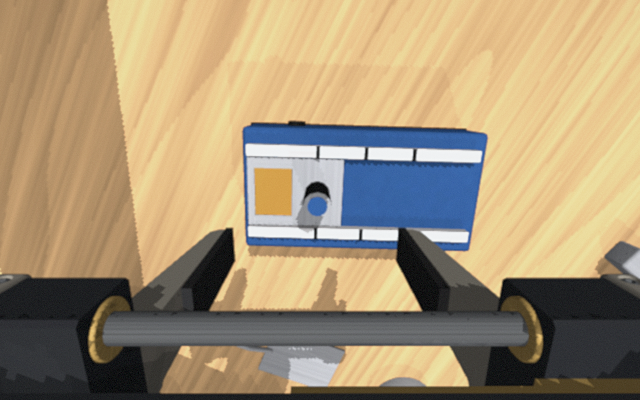

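Wrist view: the box is aligned with the jaws to about 0.03 rad, and the blue-dotted knob top is at (317,206).

Run:
```python
from h import *
from scipy.spatial.transform import Rotation as R
s=np.load('pics/s1.npz');d=np.load('pics/w1.npz')
T=np.eye(4);T[:3,:3]=R.from_quat(s['r'],scalar_first=True).as_matrix();T[:3,3]=s['p']
E=T@d['mount']
def both(u,v,z=None):
    w=pt(d,u,v,E,z);print(u,v,w.round(1),'tool',(T[:3,:3].T@(w-s['p'])).round(1));return w
both(317,206,99);both(317,206)
for a,b in [((246,150),(482,157)),((246,232),(468,237))]:
    w=both(*b,64)-both(*a,64);print(np.arctan2(w[1],w[0]))
```

```text
317 206 [ 504.5 -260.5   99. ] tool [ 3.6  0.3 81.4]
317 206 [ 504.6 -260.7   98.5] tool [ 3.5  0.4 82. ]
482 157 [ 610.8 -169.1   64. ] tool [ 35.1 137.  116.3]
246 150 [ 435.5 -254.5   64. ] tool [ 41.2 -57.8 116.4]
0.453407711632879
468 237 [ 641.4 -233.3   64. ] tool [-36.  134.2 116.5]
246 232 [ 465.4 -320.2   64. ] tool [-30.9 -62.  116.5]
0.4589446913097852
```

Call:
arm_command([
  {"linear": [0.0035,0,0.02],"turn": [0,0,0.028],"claw": 0},
  {"linear": [0.0035,0,0.045],"turn": [0,0,0.028],"claw": 0},
  {"linear": [0.0035,0,0.065],"turn": [0,0,0.028],"claw": 0.2},
  {"linear": [0.0035,0,0.08],"turn": [0,0,0.028],"claw": 0.3},
  {"linear": [0.0035,0,0.09],"turn": [0,0,0.028],"claw": 0.4},
  {"linear": [0.0035,0,0.094],"turn": [0,0,0.028],"claw": 0.5},
  {"linear": [0.0035,0,0.094],"turn": [0,0,0.028],"claw": 0.6},
  {"linear": [0.0035,0,0.094],"turn": [0,0,0.028],"claw": 1},
  {"linear": [0.0035,0,0.094],"turn": [0,0,0.028],"claw": 1},
  {"linear": [0.0035,0,0.094],"turn": [0,0,0.028],"claw": 1},
  {"linear": [0.0035,0,0.094],"turn": [0,0,0.028],"claw": 1},
  {"linear": [0.0035,0,0.094],"turn": [0,0,0.028],"claw": 1},
], force=30)

```text
time: 3.2
ee_pos: [503.2, -255.8, 88.1]
tool_rot: [0.0, 0.528, 0.849, 0.0]
wrist_force: [1.0, 0.6, 0.3]
width: 0.295
```

The previous command had overshot, so the jaws sit about 5 mm off laterally. I'll correct that while they're still open and then close.

Call:
arm_command([
  {"linear": [-0.003,-0.001,0.001],"turn": [0,0,0],"claw": 0.55},
  {"linear": [-0.005,-0.001,0.002],"turn": [0,0,0],"claw": 0.55},
  {"linear": [-0.005,-0.001,0.002],"turn": [0,0,0],"claw": 0.55},
  {"linear": [-0.005,-0.001,0.002],"turn": [0,0,0],"claw": 1},
  {"linear": [-0.005,-0.001,0.002],"turn": [0,0,0],"claw": 1},
  {"linear": [-0.005,-0.001,0.002],"turn": [0,0,0],"claw": 1},
  {"linear": [-0.005,-0.001,0.002],"turn": [0,0,0],"claw": 1},
  {"linear": [-0.005,-0.001,0.002],"turn": [0,0,0],"claw": 1},
  {"linear": [-0.005,-0.001,0.002],"turn": [0,0,0],"claw": 1},
  {"linear": [-0.005,-0.001,0.002],"turn": [0,0,0],"claw": 1},
], force=30)

```text
time: 4.03
ee_pos: [504.9, -260.2, 85.6]
tool_rot: [0.0, 0.528, 0.849, 0.0]
wrist_force: [4.5, 3.0, -3.5]
width: 0.231
```

Gripped at about 21 mm. Now slide 40 mm along tool +y (box +x).

Call:
arm_command([
  {"linear": [0,0.004,0],"turn": [0,0,0],"claw": 1},
  {"linear": [0,0.008,0],"turn": [0,0,0],"claw": 1},
  {"linear": [0,0.012,0],"turn": [0,0,0],"claw": 1},
  {"linear": [0,0.016,0],"turn": [0,0,0],"claw": 1},
  {"linear": [0,0.02,0],"turn": [0,0,0],"claw": 1},
  {"linear": [0,0.024,0],"turn": [0,0,0],"claw": 1},
  {"linear": [0,0.028,0],"turn": [0,0,0],"claw": 1},
  {"linear": [0,0.032,0],"turn": [0,0,0],"claw": 1},
  {"linear": [0,0.036,0],"turn": [0,0,0],"claw": 1},
  {"linear": [0,0.04,0],"turn": [0,0,0],"claw": 1},
  {"linear": [0,0.04,0],"turn": [0,0,0],"claw": 1},
  {"linear": [0,0.04,0],"turn": [0,0,0],"claw": 1},
])

```text
time: 5.03
ee_pos: [540.3, -242.8, 85.6]
tool_rot: [0.0, 0.528, 0.85, -0.0]
wrist_force: [1.5, -1.3, -1.9]
width: 0.227
```

Run:
```python
from h import *
s=ctrl.sense();print(s['ee_pos'],s['wrist_force'])
d=snap('scene','sc1')
c=cv2.resize(d['color'][160:310,130:290,::-1],None,fx=4,fy=4,interpolation=cv2.INTER_CUBIC);cv2.imwrite('pics/sc1c.png',c)
```

```text
[ 540.27793948 -242.78206888   85.57624819] [ 1.50269028 -1.25499705 -1.85251934]
```

View pics/sc1c.png

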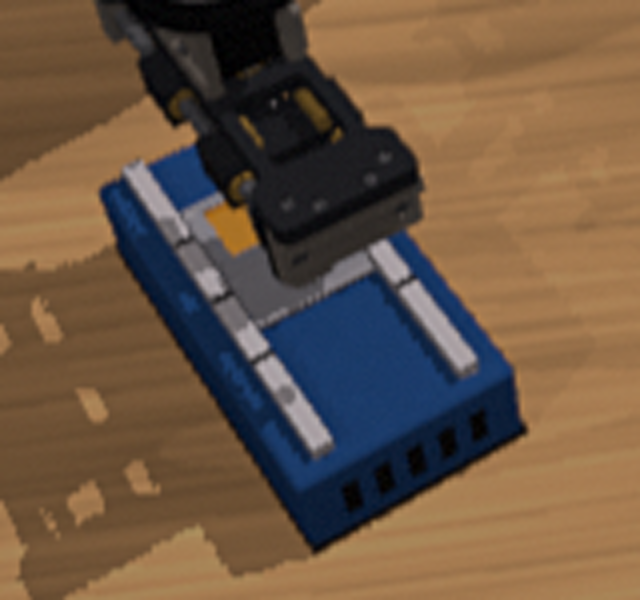

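The plate has moved with the knob (amber window at crop (230,225)) and the wrist force is small. Release and lift.

Call:
arm_command([
  {"linear": [0,0,0],"turn": [0,0,0],"claw": 0.5},
  {"linear": [0,0,0],"turn": [0,0,0],"claw": 0.4},
  {"linear": [0,0,0],"turn": [0,0,0],"claw": 0.3},
  {"linear": [0,0,0],"turn": [0,0,0],"claw": 0.3},
  {"linear": [0,0,-0.005],"turn": [0,0,0],"claw": 0.3},
  {"linear": [0,0,-0.02],"turn": [0,0,0],"claw": 0.2},
  {"linear": [0,0,-0.04],"turn": [0,0,0],"claw": 0},
  {"linear": [0,0,-0.065],"turn": [0,0,0],"claw": 0},
  {"linear": [0,0,-0.09],"turn": [0,0,0],"claw": 0},
  {"linear": [0,0,-0.11],"turn": [0,0,0],"claw": 0},
  {"linear": [0,0,-0.12],"turn": [0,0,0],"claw": 0},
  {"linear": [0,0,-0.12],"turn": [0,0,0],"claw": 0},
])

```text
time: 6.08
ee_pos: [541.3, -243.4, 208.2]
tool_rot: [0.002, 0.528, 0.849, 0.0]
wrist_force: [-0.5, 0.7, -0.6]
width: 0.997
```

Run:
```python
from h import *
s=ctrl.sense();print(s['ee_pos'],s['wrist_force'],s['width'])
d=snap('wrist','w2')
np.savez('pics/s2.npz',p=s['ee_pos'],r=s['tool_rot'])
```

```text
[ 541.28593979 -243.39281122  208.21805223] [-0.47922433  0.70781085 -0.62244938] 0.997438834550965
```

View pics/w2.png

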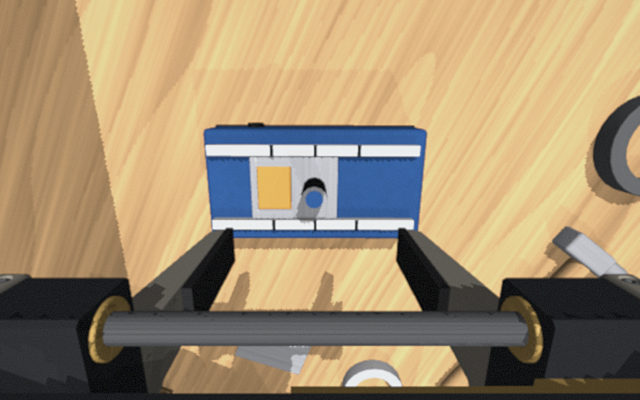

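The knob at (314,198) lines up with the middle rail mark at (315,152). The amber window at (275,188) is brightly lit, the jaws are open and the arm is clear.

Run:
```python
from h import *
s=np.load('pics/s2.npz');d=np.load('pics/w2.npz')
from scipy.spatial.transform import Rotation as R
T=np.eye(4);T[:3,:3]=R.from_quat(s['r'],scalar_first=True).as_matrix();T[:3,3]=s['p']
w=pt(d,314,198,T@d['mount'],99);print(w,np.hypot(*(w-[504.5,-260.5,99])[:2]))
t=imaging.read_camera('top');o=np.load('pics/top0.npz')
print(np.abs(t['color'][170:215,180:220].astype(int)-o['color'][170:215,180:220]).max(), ctrl.sense()['qd'].round(3))
order.job_done()
```

```text
[ 538.97176841 -242.57931313   99.        ] 38.85169025252548
10 [ 0.001  0.02   0.018  0.    -0.004 -0.   ]
the job is handed in; nothing more can be done
```

I slid the blue lamp box's shutter from shut to its amber stop, let go of it, lifted clear and handed the job in. I pinched the knob with the jaws along the shutter's travel and moved it 40 mm.

- **Blue shutter:** the last camera measurement put the knob 38.9 mm from where it started. In the picture it lines up with the middle rail mark, and the amber window is lit over the port.
- **Green shutter:** the top view of its knob and plate shows no change beyond image noise.
- **Arm:** the gripper is open and raised about 120 mm above the grip height, with almost no wrist force. The joints still showed up to 0.02 rad/s of settling when I handed in.

Two things went wrong on the way, neither with any effect on the result. One move was refused because I left out the "turn" field, and I sent it again. The first approach was also about 5 mm off sideways, which I corrected before the jaws closed on the knob. The last arm move ended at 6.1 s of the 27 s allowed.

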